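# Load a button-head test bar into the bench tensile tester

### The job

Load the steel test bar from the wooden rack into the bench tensile tester: lower it gently sideways into the open slots of both jaws so that each end's round head sits behind its slotted plate, and let go of it. Then draw the tail carriage back by its black post until the bar is tight, leave a light preload of about 6 N (the load spring drawn out by about 1.5 mm) and let go of the post; never pull the load spring out by as much as 5 mm, and leave the flaw detector, the steel block and the bottle where they are.

Things in the scene. Friction and masses are not known exactly. Their poses are not given: they have to be found in the camera images.
- bar_center (a point): Centre of the loose steel test bar (mid-length, on its axis). It is 160 mm long along its own y: shank 16 mm diameter, 132 mm long, with a round head 32 mm in diameter, 14 mm thick, on each end (both alike); about 0.39 kg; a dark weld band marks the middle. It starts lying level in the rack, its axis 48 mm above the table.
- rack: Fixed wooden rack holding the bar at the start; origin at the table under its centre, bar along its y. Base 70 (x) by 150 mm (y), 12 mm thick; cheeks 10 mm thick at y = -48 and +48 mm, 50 mm wide and high, each with an 18 mm wide, 10 mm deep notch open to the top. The bar can be gripped across its middle, between the cheeks.
- tester: Fixed bench tensile tester; origin on the table, z up, y along the machine from load head (white box, y -250 to -130 mm, 130 mm wide, 165 mm high) to end stop (y 208 mm). Loading axis at x = 0, 105 mm high. Bed 140 mm wide, rails' tops 52 mm high. Load jaw on a drawbar from the load head; an equal jaw faces it on the blue tail carriage.
- load_axis (a point): Fixed point on the loading axis at the load head's front (0, -130, 105 mm in the tester's frame). The load jaw is screwed on its drawbar and locked somewhere in a 12 mm range that is not reported: its bearing face lies 55 to 67 mm, its plate's front 69 to 81 mm, from here along y when unloaded; see or feel which. It cannot be pushed towards the load head.
- tail_jaw (a point): Point on the axis in the tail jaw's bearing face (moves with the carriage). Each jaw: 60 mm wide, top 22 mm above the axis; plate 14 mm thick facing the other jaw, slot 18.5 mm wide, mouth flared to 28 mm, flat bottom 8 mm under the axis, so a seated bar lies on the axis; behind the plate's back (bearing face) a pocket 22 mm long, 38 mm wide, open on top.
- tail_post (a point): Grip point of the black upright post on the tail carriage: 26 mm diameter, from 141 to 192 mm above the table; this point is on its axis, 170 mm above the table, 46 mm beyond the tail jaw's bearing face (along the tester's y). The blue block under it is 80 mm wide (x), 40 mm long, top 141 mm high.
- carriage (a joint): Place of the tail carriage along the bed in m, 0 to 0.10, growing away from the load head; 0 when the tail jaw's bearing face is at y = +20 mm in the tester's frame. It slides by hand along y against a steady brake drag of 12 N and stays where it is left.
- load_jaw (a joint): How far the load jaw is drawn out against the load spring, in m, 0 (no load) to 0.008; it gives 4 N per mm, so 0.0015 is a preload of 6 N.
- detector: Bystander: black hand-held flaw detector lying on its back, about 135 by 230 by 53 mm, origin under its centre; not to be disturbed.
- block: Bystander: steel calibration block 43 by 75 by 25 mm, origin under its centre; not to be disturbed.
- bottle: Bystander: upright water bottle, 64 mm diameter, 205 mm high, origin under its centre; not to be disturbed.
Things that resemble listed ones, but are neither listed nor needed, are in the scene too. What is shaped like the part that bears bar_center but yellow is not meant.

How it is judged:
By the outcome, as a careful person would: the job done as asked, in the order asked, and still so for the second after the job is handed in, with the robot touching nothing.
It also fails if it takes over 72 s, if anything falls off the work surface, if the arm or the gripper's body presses on something with over 40 N, if the wrist force passes 120 N, or if a joint passes its speed limit or range.

### The arm

A 6-joint arm with a two-finger parallel gripper is mounted at the origin on the work surface. World frame = base frame: x ahead of the robot, y to its left, z up, the work surface at z = 0. Lengths are in mm, angles in rad, forces in N, time in s.
With the tool pointing down it reaches from about 350 to 975 mm from the base axis. Payload 7.1 kg.
Tool frame: the origin (TCP) lies on the front face of the gripper's body, between the roots of the fingers; the fingertips stand 80 mm ahead of it and the grasp point (between the pads) lies 61 mm ahead of it (env.tips_ahead is the distance from the TCP to the fingertips, in mm); z points along the fingers, y is the line along which they close (so a half turn about z gives the same grasp; the last joint's range is limited). The gripper opens to 88 mm and grips with 3 to 60 N. Pads are 20 mm wide; open, the fingers measure 115 mm over their backs; the gripper's body (75 mm by 178 mm) begins 61 mm behind the grasp point.
Start: joints at [-1.176, 0.423, 1.63, -0, 1.089, -0.019], TCP at [251.323, -572.226, 302.675] pointing down, gripper open.
Joint ranges: [-3, 3], [-0.9, 2.11], [0.09, 2.58], [-1.31, 4.45], [0.11, 2.69], [-2.54, 2.54]. Speed limits (rad/s): [2.39, 2.39, 3.01, 3.14, 3.14, 3.14].

### API

Orientations are given as a unit quaternion [x, y, z, w].
In Python, from station import env, set_gripper, viewer, workorder gives the robot as it stands. Calls block until the motion is done:
- env.reach(position, orientation): joint-space move of the TCP to a pose.
- env.move_l(position, rot=None, rate=150, f_stop=None): straight line of the TCP; rot=None keeps the orientation; rate is the mean speed in mm/s. With f_stop (N) it stops when the force on the tool has changed by that much, and returns True; else False.
- env.move_joints(angles): joint-space move.
- set_gripper(opening): finger opening in mm; the grip force is fixed at half the most; returns when the fingers have stopped.
- env.hold(seconds).
- env.ik(position, orientation): joint angles nearest the present ones, or None.
- env.read_state(): the state.
- viewer.camera(name): name is "side" or "top"; returns the picture (420x560x3 uint8, blue, green, red); there is no depth.
- viewer.camera_params(name): a dict with "fx", "fy", "cx", "cy" (pixels), "pose" (4x4, takes a point from camera to world coordinates). Camera axes: x right, y up, looking along -z (the intrinsics and any distortion apply to the point x, -y, -z); pixel columns grow to the right and rows downward; lengths in mm; the calibration is good to about 2 mm. A picture is of the moment at which its call begins. camera_params takes no time and is no camera call.
A pose or a line that the arm cannot do raises env.IKError and nothing moves.
- workorder.sign_off(): hands the job in; it is judged then, once.
The state is a dict: "time_s": time; "qpos": joint angles; "dq": joint speeds; "tau": joint torques, N m; "tool_pos": TCP position; "orientation": TCP orientation; "force": force on the tool from outside, world axes, zero at the start; "wrist_torque": the same for the moment, N m; "width": finger opening in mm; "grip_force": force on a finger pad.
Only numpy, scipy, OpenCV 4.12 (cv2) and the standard library are available. Lean on these libraries where they do the work, as an engineer would, in place of code of your own. Each camera call takes 0.05 s, during which the arm holds its last target. There are 200 camera calls.

## Working session

There is one attempt and no reset: what is moved stays moved. The work goes in short steps, each a Python script; the robot and the scene stay as the last script left them, time stands still between calls to the robot, and variables do not carry over. Pictures are saved under pics/ and viewed, at most 10 in all, crops included, and the job is handed in when it is done.

```bash
ls; mkdir -p pics
python3 - <<'E'
from station import env, viewer
import cv2, numpy as np
for n in("top","side"):
    im=viewer.camera(n); cv2.imwrite(f"pics/{n}0.png",im)
    p=viewer.camera_params(n); print(n,{k:(np.round(v,3).tolist() if k=="pose" else v) for k,v in p.items()})
print(env.read_state())
E
```

```text
pics
top {'fx': 464.72010756615583, 'fy': 464.72010756615583, 'cx': 279.1246330687523, 'cy': 207.37185704134356, 'pose': [[-0.002, 0.987, -0.16, 228.427], [-1.0, -0.003, -0.005, -17.303], [-0.005, 0.16, 0.987, 1342.516], [0.0, 0.0, 0.0, 1.0]]}
side {'fx': 494.44895613800315, 'fy': 494.44895613800315, 'cx': 282.7683407203558, 'cy': 209.29085877925618, 'pose': [[0.691, 0.504, -0.518, -417.632], [-0.723, 0.467, -0.509, -850.203], [-0.015, 0.726, 0.687, 1222.491], [0.0, 0.0, 0.0, 1.0]]}
{'time_s': 0.1, 'qpos': array([-1.17602906e+00,  4.23781432e-01,  1.63058969e+00, -1.93022714e-05,
        1.08857174e+00, -1.89922723e-02]), 'dq': array([-0.00178474, -0.00055656, -0.00122817, -0.00120307,  0.00029257,
        0.00117759]), 'tau': array([ 1.08328470e-03, -5.45615602e+01, -2.74322927e+01,  6.45357370e-02,
        1.87801552e-02, -2.38720548e-05]), 'tool_pos': array([ 251.16338555, -571.9010726 ,  301.97811029]), 'orientation': array([ 9.78675452e-01,  2.05411546e-01, -1.34495593e-04, -6.61625547e-04]), 'force': array([-0.17933112, -0.22532867,  0.40105838]), 'wrist_torque': array([ 0.00693438,  0.04503542, -0.00030829]), 'grip_force': 0.0, 'width': 87.86574600774408}
```

View pics/top0.png

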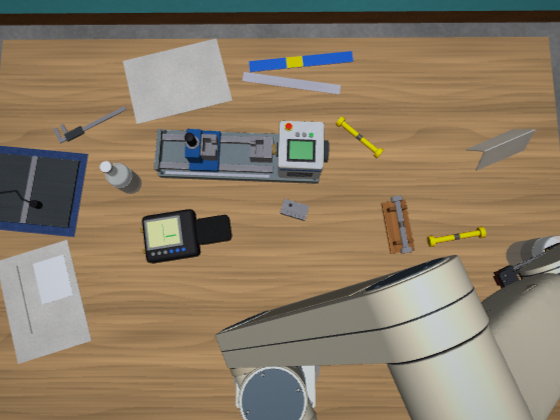

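View pics/side0.png

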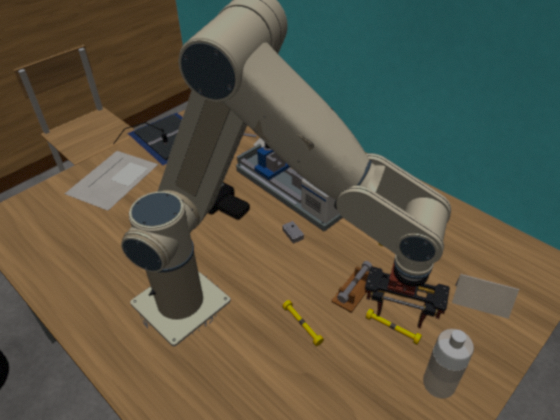

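The top view shows the tester at (155–328, 120–185), with the load head at (302,145) and the post at (190,138). The rack and bar are at about (399,224). The side view shows the rack at (355,285), close to the gripper. I'll zoom in to measure.

```bash
cat > h.py <<'E'
import numpy as np, cv2
from station import env, viewer, set_gripper
from scipy.spatial.transform import Rotation as R
def px2w(n,u,v,z):
    p=viewer.camera_params(n);T=np.array(p["pose"])
    d=T[:3,:3]@np.array([(u-p["cx"])/p["fx"],-(v-p["cy"])/p["fy"],-1.]);o=T[:3,3]
    return o+d*(z-o[2])/d[2]
def w2px(n,P):
    p=viewer.camera_params(n);T=np.array(p["pose"]);c=T[:3,:3].T@(np.asarray(P,float)-T[:3,3])
    return np.array([p["cx"]-p["fx"]*c[0]/c[2], p["cy"]+p["fy"]*c[1]/c[2]])
def crop(im,x0,y0,x1,y1,k): 
    return cv2.resize(im[y0:y1,x0:x1],None,fx=k,fy=k,interpolation=cv2.INTER_CUBIC)
def down(yaw):  # tool z down, tool y (closing line) at angle yaw from world x... tool x along yaw dir
    return (R.from_euler("z",yaw)*R.from_euler("x",np.pi)).as_quat()
E
python3 - <<'E'
from h import *
im=cv2.imread("pics/top0.png")
a=crop(im,148,110,338,195,4); b=crop(im,375,190,425,260,3)
c=np.zeros((600,800,3),np.uint8); c[:a.shape[0],:a.shape[1]]=a; c[345:345+b.shape[0],:b.shape[1]]=b
s=crop(cv2.imread("pics/side0.png"),230,140,360,225,3); c[345:345+s.shape[0],200:200+s.shape[1]]=s
cv2.imwrite("pics/crop1.png",c)
E
```

```text
(no output)
```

View pics/crop1.png

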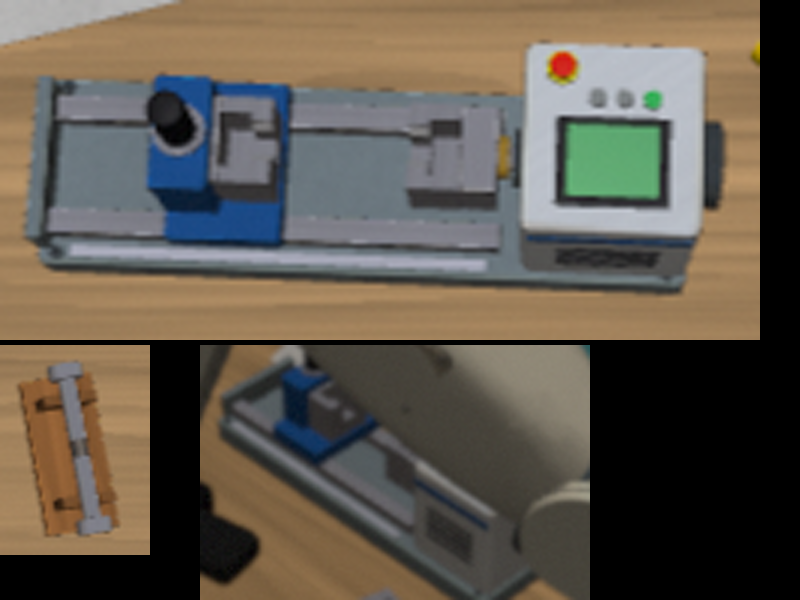

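The crop gives the load head's top corners (z=165), the jaws (load jaw plate front at crop x≈412, tail jaw front at x≈280), the post top at (164,103), and bar heads at about (397,198) and (407,250) in the full image. Next I'll fit poses to these.

Run:
```python
from h import *
from scipy.optimize import least_squares
C=lambda x,y:np.array([148+x/4,110+y/4])-0.375
obs=[((65,-130,165),C(528,44)),((65,-250,165),C(706,49)),((-65,-130,165),C(523,233)),((-65,-250,165),C(700,236))]
def f(p):
    return np.concatenate([w2px("top",np.array([p[0],p[1],0])+R.from_euler("z",p[2]).apply(l))-o for l,o in obs])
s=least_squares(f,[300,0,0]);p=s.x;print("tester",p,"res",s.fun.round(2))
inv=lambda P:R.from_euler("z",-p[2]).apply(np.array(P)-[p[0],p[1],0])
for n,(x,y),z in [("load front near+x",(413,121),127),("load front -x",(409,187),127),("load plate back",(431,130),127),("load block back",(500,108),127),
 ("tail front +x",(280,98),127),("tail front -x",(277,186),127),("tail plate back",(250,118),127),("tail pocket end",(220,150),127),("tail blk back",(210,150),127),("post top",(165,103),192),("blue block right edge",(212,80),141),("blue left",(152,80),141),("endstop",(38,80),60)]:
    print(n,inv(px2w("top",*C(x,y),z)).round(1))
B=lambda x,y:np.array([375+x/3,190+(y-345)/3])-.33
a=px2w("top",*B(65,370),55);b=px2w("top",*B(95,525),55);m=px2w("top",*B(80,447),54)
print("bar",a,b,(a+b)/2,m,np.linalg.norm(a-b),"yaw",np.arctan2(-(a-b)[0],(a-b)[1]))
```

```text
tester [ 5.91791764e+02  1.19877258e+02 -3.27671755e-02] res [-0.54 -0.44  0.32 -0.42 -0.83  0.11  1.05  0.7 ]
load front near+x [ 20.6 -54.6 127. ]
load front -x [-25.6 -53.8 127. ]
load plate back [ 14.7 -67.  127. ]
load block back [  31.5 -113.3  127. ]
tail front +x [ 34.2  36.5 127. ]
tail front -x [-27.5  35.3 127. ]
tail plate back [ 19.5  56.2 127. ]
tail pocket end [ -3.5  75.3 127. ]
tail blk back [ -3.7  82.  127. ]
post top [  7.7 100.5 192. ]
blue block right edge [ 40.9  80.9 141. ]
blue left [ 39.7 121.3 141. ]
endstop [ 64.2 221.6  60. ]
bar [ 462.32472124 -341.00918813   55.        ] [ 317.2330028  -362.49958762   55.        ] [ 389.77886202 -351.75438788   55.        ] [ 389.72082423 -352.13113635   54.        ] 146.6746195846927 yaw -1.423749466259676
```

Run:
```python
from h import *
q=down(0.147); x,y=389.8,-352
env.reach([x,y,230],q)
print(env.move_l([x,y,109],rate=120,f_stop=12), env.read_state()["tool_pos"])
set_gripper(12)
s=env.read_state(); print(s["width"],s["grip_force"],s["force"],s["wrist_torque"],s["tool_pos"])
```

```text
False [ 390.07051239 -352.34392846  109.55428549]
15.00174215230594 30.00653564929962 [-0.68557468 -3.23512543 -0.02317698] [-0.54372389 -0.04722935 -0.04407051] [ 390.07162851 -352.50607231  109.11999837]
```

Run:
```python
from h import *
env.move_l([389.8,-352,240],rate=120)
s=env.read_state(); print(s["width"],s["grip_force"],s["force"],s["wrist_torque"],s["time_s"])
t=viewer.camera("top"); s=viewer.camera("side"); cv2.imwrite("pics/top1.png",t); cv2.imwrite("pics/side1.png",s)
c=np.zeros((600,800,3),np.uint8)
a=crop(t,178,118,288,178,7); c[:420,:770]=a
d=crop(s,225,135,345,225,2); c[420:600,:240]=d
g=crop(t,370,160,470,250,2);c[420:600,300:500]=g
g=crop(s,320,190,420,280,2);c[420:600,560:760]=g
cv2.imwrite("pics/crop2.png",c)
```

```text
15.346386501576275 29.999480545520782 [-0.38962482 -0.30704887 -3.06410058] [-0.04083722 -0.03146564 -0.0203419 ] 4.6667
```

View pics/crop2.png

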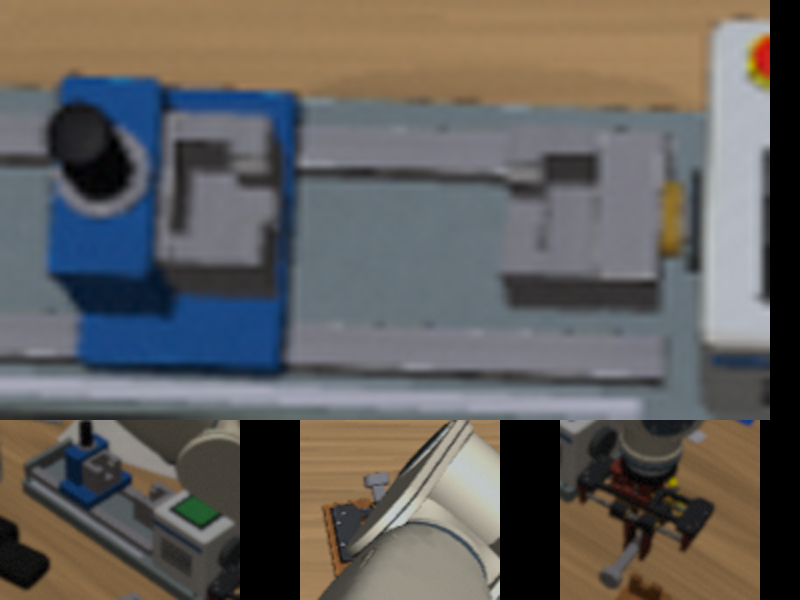

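The bar is held level (right crops), and the tester is unobstructed in both views. To refine the tester pose and both jaw positions, I'll align their known edges with the image gradients.

```bash
cat > fit.py <<'E'
from h import *
from scipy.optimize import differential_evolution
from scipy.ndimage import map_coordinates
def seg(a,b,n=25): return np.linspace(a,b,n)
def rect(x0,x1,y0,y1,z): return [seg((x0,y0,z),(x1,y0,z)),seg((x1,y0,z),(x1,y1,z)),seg((x1,y1,z),(x0,y1,z)),seg((x0,y1,z),(x0,y0,z))]
def jaw(y,s): # s=+1 tail (pocket towards +y)
    f=y-14*s; L=[]
    for k in(1,-1):
        L+=[seg((14*k,f,127),(30*k,f,127)),seg((30*k,f,127),(30*k,y+22*s,127)),seg((19*k,y,127),(19*k,y+22*s,127)),seg((19*k,y,127),(14*k,y,127)),seg((14*k,f,127),(14*k,y,127))]
    return L+[seg((-19,y+22*s,127),(19,y+22*s,127))]
def model(yL,yT):
    a=np.linspace(0,2*np.pi,40); c=[np.c_[13*np.cos(a),yT+46+13*np.sin(a),0*a+192]]
    return np.vstack(jaw(yL,-1)+jaw(yT,1)+rect(-40,40,yT+26,yT+66,141)+c)
def proj(n,p): 
    P=R.from_euler("z",p[2]).apply(model(p[3],p[4]))+[p[0],p[1],0]
    q=viewer.camera_params(n);T=np.array(q["pose"]);c=(P-T[:3,3])@T[:3,:3]
    return q["cx"]-q["fx"]*c[:,0]/c[:,2], q["cy"]+q["fy"]*c[:,1]/c[:,2]
def grad(f):
    im=cv2.GaussianBlur(cv2.imread(f),(0,0),.7).astype(float)
    g=np.max(np.hypot(cv2.Sobel(im,-1,1,0),cv2.Sobel(im,-1,0,1)),2); return np.minimum(g,120)
def run(fs):
    G={n:grad(f) for n,f in fs.items()}
    sc=lambda p:-sum(map_coordinates(G[n],proj(n,p)[::-1],order=1).mean() for n in G)
    r=differential_evolution(sc,[(582,604),(108,132),(-.06,0),(-75,-63),(44,62)],seed=1,popsize=25,maxiter=150,tol=1e-6); return r.x,r.fun
E
python3 - <<'E'
from fit import *
for fs in({"top":"pics/top1.png"},{"side":"pics/side1.png"},{"top":"pics/top1.png","side":"pics/side1.png"}):
    p,v=run(fs); print(list(fs),p.round(3),round(v,1))
k=6;c=np.zeros((600,800,3),np.uint8)
for n,(x0,y0,x1,y1),k,(r,cc) in(("top",(178,118,288,178),6,(0,0)),("side",(245,135,320,195),4,(362,0))):
    a=crop(cv2.imread(f"pics/{n}1.png"),x0,y0,x1,y1,k)
    for u,w in zip(*proj(n,p)):
        i,j=int((w-y0+.5)*k),int((u-x0+.5)*k)
        if 0<=i<a.shape[0] and 0<=j<a.shape[1]:a[i,j]=(0,0,255)
    h=min(a.shape[0],600-r);c[r:r+h,cc:cc+a.shape[1]]=a[:h]
cv2.imwrite("pics/crop3.png",c)
E
```

```text
Traceback (most recent call last):
  File "fit.py", line 24, in run
    r=differential_evolution(sc,[(582,604),(108,132),(-.06,0),(-75,-63),(44,62)],seed=1,popsize=25,maxiter=150,tol=1e-6); return r.x,r.fun
  File "fit.py", line 23, in <lambda>
    sc=lambda p:-sum(map_coordinates(G[n],proj(n,p)[::-1],order=1).mean() for n in G)
                 ~~~^^^^^^^^^^^^^^^^^^^^^^^^^^^^^^^^^^^^^^^^^^^^^^^^^^^^^^^^^^^^^^^^^
  File "fit.py", line 23, in <genexpr>
    sc=lambda p:-sum(map_coordinates(G[n],proj(n,p)[::-1],order=1).mean() for n in G)
                                          ~~~~^^^^^
  File "fit.py", line 16, in proj
    q=viewer.camera_params(n);T=np.array(q["pose"]);c=(P-T[:3,3])@T[:3,:3]
ValueError: time passes only in moves, steps and waits
```

```bash
sed -i 's/^from h import \*/from h import *\nCP={n:viewer.camera_params(n) for n in("top","side")}/; s/q=viewer.camera_params(n);T/q=CP[n];T/' fit.py
cat > v.py <<'E'
from fit import *
for fs in({"top":"pics/top1.png"},{"side":"pics/side1.png"},{"top":"pics/top1.png","side":"pics/side1.png"}):
    p,v=run(fs); print(list(fs),p.round(3),round(v,1))
c=np.zeros((600,800,3),np.uint8)
for n,(x0,y0,x1,y1),k,(r,cc) in(("top",(178,118,288,178),6,(0,0)),("side",(245,135,320,195),4,(362,0))):
    a=crop(cv2.imread(f"pics/{n}1.png"),x0,y0,x1,y1,k)
    for u,w in zip(*proj(n,p)):
        i,j=int((w-y0+.5)*k),int((u-x0+.5)*k)
        if 0<=i<a.shape[0] and 0<=j<a.shape[1]:a[i,j]=(0,0,255)
    h=min(a.shape[0],600-r);c[r:r+h,cc:cc+a.shape[1]]=a[:h]
cv2.imwrite("pics/crop3.png",c)
E
python3 v.py
```

```text
['top'] [ 5.82372e+02  1.23645e+02 -4.00000e-02 -7.22700e+01  4.55070e+01] -108.0
['side'] [ 5.97142e+02  1.16815e+02 -3.50000e-02 -7.50000e+01  6.20000e+01] -104.4
['top', 'side'] [ 5.82468e+02  1.19417e+02 -4.60000e-02 -6.79730e+01  4.96700e+01] -198.4
```

View pics/crop3.png

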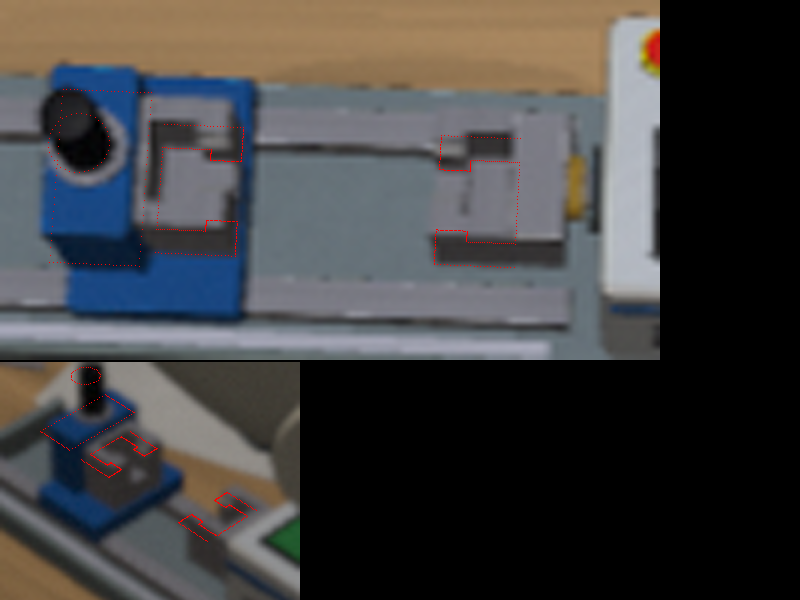

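The fit locked onto the wrong edges: the overlay sits about 5 px (13 mm) low on the jaws. I'll restart from corner clicks and allow only a narrow refinement.

```bash
cat > v2.py <<'E'
from fit import *
from scipy.optimize import least_squares
D=lambda x,y:np.array([178+x/6,118+y/6])-.42
# (x, dy rel. to 'L'/'T' face, z) -> pixel, from the 6x top crop
obs=[((30,'T',-14,127),D(236,98)),((-30,'T',-14,127),D(234,229)),((-30,'T',22,127),D(142,224)),((19,'T',0,127),D(196,121)),((19,'T',22,127),D(151,121)),
((40,'T',26,141),D(138,67)),((40,'T',66,141),D(54,66)),((-40,'T',26,141),D(131,236)),((-40,'T',66,141),D(43,233)),((0,'T',46,192),D(67,114)),
((-30,'L',14,127),D(431,233)),((19,'L',0,127),D(467,133)),((19,'L',-22,127),D(512,133))]
def f(p):
    P=np.array([(x,(p[3] if w=='L' else p[4])+d,z) for (x,w,d,z),_ in obs]);P=R.from_euler("z",p[2]).apply(P)+[p[0],p[1],0]
    q=CP["top"];T=np.array(q["pose"]);c=(P-T[:3,3])@T[:3,:3]
    return np.concatenate([q["cx"]-q["fx"]*c[:,0]/c[:,2]-[o[0] for _,o in obs], q["cy"]+q["fy"]*c[:,1]/c[:,2]-[o[1] for _,o in obs],[(p[1]-119.9)*.1]])
r=least_squares(f,[595,120,-.033,-68,54],loss="soft_l1");p=r.x
print("clicks",p.round(3),"\n",f(p).round(1))
import fit
G={n:np.minimum(grad(f"pics/{n}1.png"),60) for n in CP}
for ns in(["top"],["side"]):
    sc=lambda d:-sum(map_coordinates(G[n],proj(n,[p[0]+d[0],p[1],p[2]+d[1],p[3]+d[2],p[4]+d[3]])[::-1],order=1).mean() for n in ns)
    w=differential_evolution(sc,[(-4,4),(-.015,.015),(-4,4),(-4,4)],seed=1);print(ns,w.x.round(3),w.fun,sc([0]*4))
    if ns==["top"]: pt=p+[w.x[0],0,*w.x[1:]]
c=np.zeros((600,800,3),np.uint8)
for n,(x0,y0,x1,y1),k,(r,cc) in(("top",(178,118,288,178),6,(0,0)),("side",(245,135,320,195),4,(362,0))):
    a=crop(cv2.imread(f"pics/{n}1.png"),x0,y0,x1,y1,k)
    for pp,col in((p,(0,0,255)),(pt,(0,255,255))):
      for u,w in zip(*proj(n,pp)):
        i,j=int((w-y0+.5)*k),int((u-x0+.5)*k)
        if 0<=i<a.shape[0] and 0<=j<a.shape[1]:a[i,j]=col
    h=min(a.shape[0],600-r);c[r:r+h,cc:cc+a.shape[1]]=a[:h]
cv2.imwrite("pics/crop4.png",c)
E
python3 v2.py
```

```text
clicks [ 5.95629e+02  1.19900e+02 -3.70000e-02 -6.63630e+01  5.37800e+01] 
 [-0.5 -1.4  0.6  0.8  0.2  0.5 -0.3 -0.2 -0.4  0.3 -0.2 -0.2  0.4  0.3
 -0.2  0.2  0.2 -0.1 -0.3 -0.6  0.4  0.4  0.1  0.2 -0.4 -0.2 -0. ]
['top'] [2.299 0.009 1.867 0.961] -50.481725332188546 -49.30338621022514
['side'] [ 1.31e+00 -1.00e-03 -9.87e-01  4.00e+00] -59.53942076107272 -59.189554097726976
```

View pics/crop4.png

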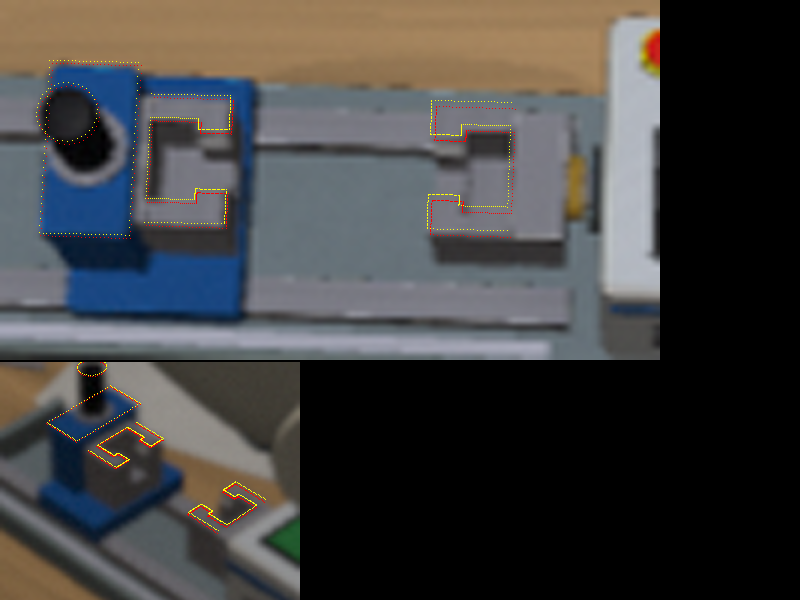

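The red click fit matches the top view well: tester at (595.6, 119.9), yaw −0.037, load face y=−66.4, tail face y=53.8. The gap of 120 mm fits the bar with it centred near y=−6.3. I'll carry the bar over and lower it with a force stop.

```bash
cat >> h.py <<'E'
TX,TY,TH=595.63,119.9,-.037
def t2w(x,y,z): return R.from_euler("z",TH).apply([x,y,z])+[TX,TY,0]
def tf(v): return R.from_euler("z",-TH).apply(v).round(2)
QB=down(np.pi/2+TH)
def st(m=""):
    s=env.read_state(); P=s["tool_pos"]-[TX,TY,0]
    print(m,"t%.1f"%s["time_s"],"pos",tf(P),"F",tf(s["force"]),"M",tf(s["wrist_torque"]),"w%.1f g%.0f"%(s["width"],s["grip_force"])); return s
E
python3 - <<'E'
from h import *
env.move_l([389.8,-352,300],rate=150)
env.reach(t2w(0,-6.3,300),QB)
env.move_l(t2w(0,-6.3,212),rate=100); env.hold(.3); st("hover")
print(env.move_l(t2w(0,-6.3,167),rate=25,f_stop=6)); st("down")
E
```

```text
hover t8.5 pos [ 1.7000e-01 -6.2500e+00  2.1247e+02] F [-0.18  0.12 -2.96] M [ 0.01 -0.05 -0.09] w15.3 g30
False
down t10.4 pos [ 8.0000e-02 -6.2900e+00  1.6714e+02] F [-0.29  0.14 -2.62] M [ 0.03  0.01 -0.01] w15.3 g30
```

Run:
```python
from h import *
print(env.move_l(t2w(0,-6.3,162),rate=8,f_stop=2.0)); st("touch")
set_gripper(40); st("open")
env.move_l(t2w(0,-6.3,260),rate=120)
# stand clear of top view
env.reach(t2w(-230,-6.3,330),QB); st()
t=viewer.camera("top"); s=viewer.camera("side"); cv2.imwrite("pics/top2.png",t); cv2.imwrite("pics/side2.png",s)
c=np.zeros((600,800,3),np.uint8); a=crop(t,170,118,290,178,6); c[:360,:720]=a; b=crop(s,245,125,345,185,4); c[360:600,:400]=b
cv2.imwrite("pics/crop5.png",c)
```

```text
True
touch t10.8 pos [ 1.2000e-01 -6.2700e+00  1.6601e+02] F [-0.08 -0.61  6.27] M [-0.02 -0.12 -0.06] w15.1 g30
open t11.4 pos [ -0.9   -6.49 164.75] F [0.69 0.1  0.27] M [-0.05 -0.07  0.03] w40.1 g0
 t13.2 pos [-228.83   -6.02  330.16] F [-0.55  0.35  1.15] M [ 0.03 -0.06 -0.03] w40.1 g0
```

View pics/crop5.png

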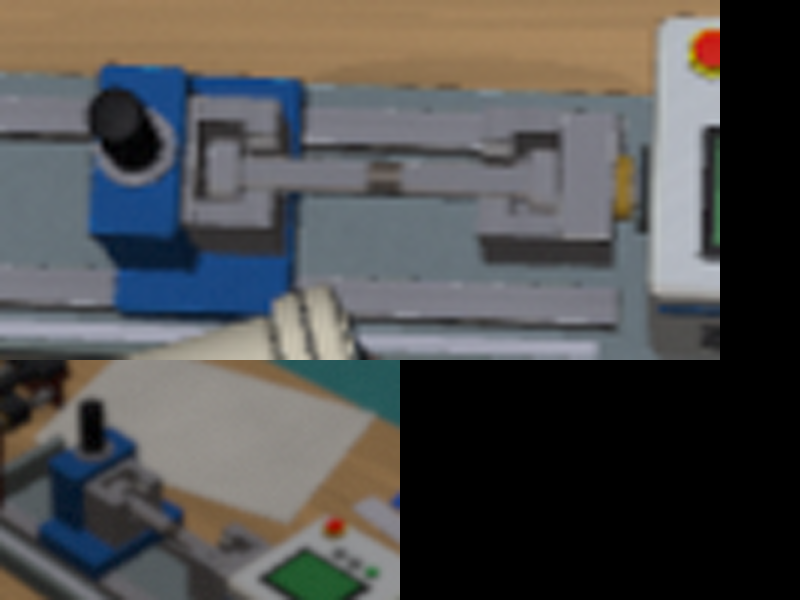

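The bar sits in both jaws, its heads in the pockets at (222,170) and (540,175) in the crop, level on the axis, and it has been released. Next I'll grip the post, closing along the machine axis, and pull in small steps while watching the force.

```bash
cat > pull.py <<'E'
from h import *
QP=down(TH)
def pulled(y,step,n,stop):
    for i in range(n):
        y+=step; env.move_l(t2w(0,y,231),rate=8); env.hold(.15)
        s=env.read_state(); f=tf(s["force"]);py=tf(s["tool_pos"]-[TX,TY,0])[1]
        print("cmd %.1f pos %.2f F"%(y,py),f,"w%.1f t%.1f"%(s["width"],s["time_s"]))
        if f[1]<stop: break
    return y
E
python3 - <<'E'
from pull import *
env.reach(t2w(0,99.8,320),QP); set_gripper(70)
print(env.move_l(t2w(0,99.8,231),rate=80,f_stop=8)); st("at post")
set_gripper(20); st("gripped")
pulled(99.8,1.0,8,-17)
E
```

```text
False
at post t16.7 pos [  0.35  99.91 231.65] F [0.2  0.94 0.8 ] M [0.01 0.03 0.07] w70.0 g0
gripped t17.5 pos [1.0000e-02 9.9610e+01 2.3101e+02] F [ 0.08 -1.86 -0.18] M [-0.17  0.09 -0.02] w25.9 g30
cmd 100.8 pos 99.73 F [-0.02 -5.91  1.91] w25.6 t17.9
cmd 101.8 pos 100.04 F [-0.05 -9.84  3.02] w25.9 t18.3
cmd 102.8 pos 100.72 F [  0.72 -10.06   3.02] w25.7 t18.7
cmd 103.8 pos 101.63 F [  0.24 -12.09   3.74] w25.6 t19.2
cmd 104.8 pos 102.62 F [ -0.62 -11.36   3.5 ] w25.5 t19.6
cmd 105.8 pos 103.61 F [  0.16 -12.22   3.72] w25.5 t20.0
cmd 106.8 pos 104.60 F [  0.34 -13.11   2.06] w25.5 t20.4
cmd 107.8 pos 105.60 F [  0.36 -12.23   2.54] w25.5 t20.9
```

Run:
```python
from pull import *
pulled(107.8,.5,24,-15.3)
```

```text
cmd 108.3 pos 106.05 F [ -0.08 -13.3    3.16] w25.6 t21.3
cmd 108.8 pos 106.54 F [  0.38 -12.63   3.21] w25.6 t21.7
cmd 109.3 pos 107.03 F [  0.39 -12.42   3.5 ] w25.6 t22.1
cmd 109.8 pos 107.52 F [ -0.43 -11.61   2.33] w25.7 t22.5
cmd 110.3 pos 108.02 F [  0.43 -13.04   3.09] w25.2 t22.9
cmd 110.8 pos 108.50 F [  0.51 -12.4    4.15] w25.9 t23.3
cmd 111.3 pos 109.01 F [  0.1  -12.54   3.65] w25.7 t23.7
cmd 111.8 pos 109.53 F [  0.94 -12.43   3.34] w25.7 t24.1
cmd 112.3 pos 109.99 F [  0.09 -11.94   4.19] w25.8 t24.5
cmd 112.8 pos 110.50 F [  0.33 -13.23   3.59] w25.6 t24.9
cmd 113.3 pos 111.03 F [  0.76 -11.65   3.03] w25.6 t25.3
cmd 113.8 pos 111.52 F [  0.48 -12.22   3.16] w25.4 t25.7
cmd 114.3 pos 111.87 F [ -0.31 -13.61   3.65] w25.2 t26.1
cmd 114.8 pos 112.17 F [  0.42 -13.55   3.91] w25.6 t26.5
cmd 115.3 pos 112.46 F [  0.57 -15.6    4.01] w25.6 t26.9
```

Run:
```python
from pull import *
y=pulled(115.3,.4,3,-25)
F=[]
for i in range(6):
    env.hold(.1); s=env.read_state(); F.append([tf(s["force"])[1],tf(s["tool_pos"]-[TX,TY,0])[1]])
print(np.mean(F,0))
```

```text
cmd 115.7 pos 112.68 F [  0.62 -17.19   4.52] w25.6 t27.3
cmd 116.1 pos 112.86 F [  0.36 -17.1    4.93] w25.6 t27.7
cmd 116.5 pos 113.15 F [  0.04 -17.14   5.28] w25.7 t28.1
[-17.83666667 113.13166667]
```

Run:
```python
from pull import *
env.move_l(t2w(0,113.5,231),rate=8); env.hold(.3); st("relaxed")
set_gripper(70); env.hold(.2); st("open")
env.move_l(t2w(0,113.5,330),rate=120)
env.reach(t2w(-260,-60,350),QP); env.hold(.3); st("clear")
t=viewer.camera("top"); cv2.imwrite("pics/top3.png",t)
a=crop(t,100,90,340,270,3.3); cv2.imwrite("pics/crop6.png",a[:600,:800])
```

```text
relaxed t29.5 pos [6.0000e-02 1.1283e+02 2.3100e+02] F [ 0.51 -6.25  1.54] M [-0.92 -0.07  0.04] w25.6 g30
open t30.5 pos [2.0000e-02 1.1347e+02 2.3100e+02] F [-0.15  0.24 -0.36] M [ 0.05  0.05 -0.01] w69.8 g0
clear t33.0 pos [-259.54  -59.77  349.87] F [-0.8  -0.06  0.97] M [ 0.02  0.04 -0.03] w70.1 g0
```

View pics/crop6.png

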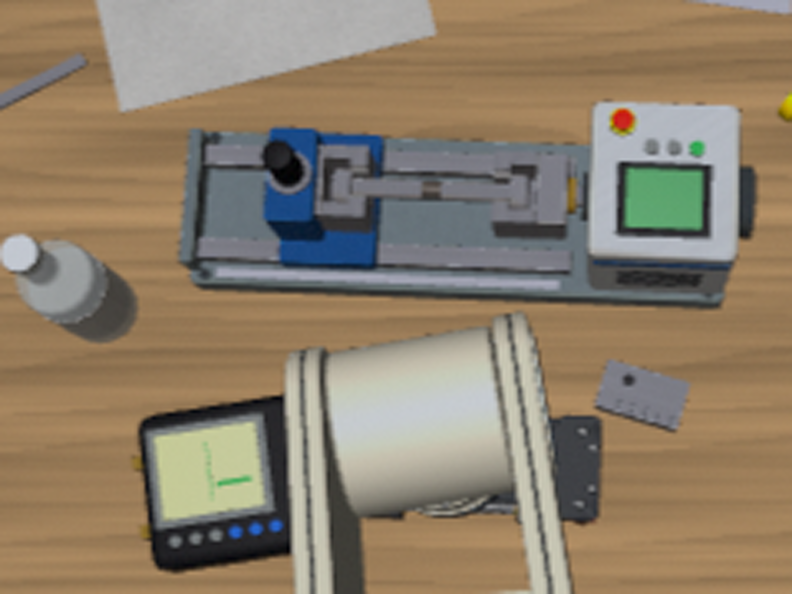

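The top view shows the bar tight between the jaws, its heads at (340,185) and (520,190). The detector, block and bottle haven't moved, and the arm is clear of everything.

```bash
python3 -c "
from station import workorder
print(workorder.sign_off())"
```

```text
the job is handed in; nothing more can be done
None
```

The job is handed in: the bar is seated in both jaws and let go, and the carriage is drawn back and the post released. I estimate the preload from the pull force and travel at 5.5 to 6 N (spring out about 1.4 to 1.5 mm); the run took about 33 s, and the detector, block and bottle were not disturbed.

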